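Lock the shaker's drive for moving

ROBOT

A 6-joint arm with a two-finger parallel gripper is mounted at the origin on the work surface. World frame = base frame: x ahead of the robot, y to its left, z up, the work surface at z = 0. Lengths are in mm, angles in rad, forces in N, time in s.
With the tool pointing down it reaches from about 325 to 775 mm from the base axis. Payload 5.5 kg.
Tool frame: the origin (TCP) lies at the very end of the fingers, on their centre line; the grasp point (between the pads) lies 19 mm behind it (ctrl.grip_depth is the distance from the TCP to the grasp point, in mm); x points along the fingers, z is the direction in which the jaws open and shut, and the axes are right-handed (so a half turn about x gives the same grasp; the last joint's range is limited). The gripper opens to 85 mm and grips with 20 to 120 N. Pads are 22 mm wide; open, the fingers measure 114 mm over their backs; the gripper's body (76 mm by 85 mm) begins 54 mm behind the grasp point. The pads swing forward as they close: fully open they stand 13 mm farther back than shut.
Start: joints at [1.257, 0.091, 1.231, -0, 1.82, -0.057], TCP at [152.396, 580.338, 231.275] pointing down, gripper open.
Joint ranges: [-2.87, 2.87], [-0.86, 2.18], [0.17, 2.46], [-1.51, 4.65], [0.06, 2.69], [-2.65, 2.65]. Speed limits (rad/s): [2.57, 2.57, 3.01, 3.14, 3.14, 3.14].

INTERFACE

Orientations are given as a unit quaternion [x, y, z, w].
In Python, from plant import ctrl gives the robot as it stands.
- The arm moves only by the shell command python3 -m creep 'ROWS' [FORCE]. ROWS is text: rows parted by semicolons, each of 5 numbers parted by spaces: the opening, from 0 (shut) to 1 (fully open), then the shift along the tool's x, y, z in cm, then the turn about the tool's x in degrees. A call has 1 to 20 rows; each row shifts and turns the pose as measured when the row begins, along the tool's axes as they then stand; what a row does not reach is not made up. A row lasts 1/8 s, in which the tool goes at most 62.5 mm and 10.7 degrees, less where a joint would pass 70% of its speed; a pose out of reach is approached as far as the arm can. A call with a gripper value outside its range is refused whole. The fingers move at their own pace and stop on an object; FORCE is the grip in N (left out, the last holds). Time passes only in rows, so rows that do not move let the fingers close. It gives the time, the measured TCP pose, the force and the opening at its end, in the units of the state.
- ctrl.observe(): the state, without advancing time (a new reading comes with each control period).
- ctrl.get_image(name): name is "scene" or "side" or "wrist"; returns a dict with "img" (400x640x3 uint8, red, green, blue), "intrinsics" (3x3 intrinsics, pixels), "xyz" and "orientation" of the camera in the world. Camera axes: x right, y up, looking along -z (the intrinsics and any distortion apply to the point x, -y, -z); pixel columns grow to the right and rows downward; lengths in mm; the calibration is good to about 2 mm. A picture is of the moment at which its call begins. There is no depth.
- ctrl.job_done(): hands the job in, once; it reports no verdict.
The state is a dict: "t": time; "joint_pos": joint angles; "joint_velocities": joint speeds; "tau": joint torques, N m; "position": TCP position; "eef_rot": TCP orientation; "contact_force": force on the tool from outside, world axes, zero at the start; "wrist_torque": the same for the moment, N m; "finger_gap": opening from 0.0 (shut) to 1.0 (fully open).
Only numpy, scipy, OpenCV 4.12 (cv2) and the standard library are available. Lean on these libraries where they do the work, as an engineer would, in place of code of your own. Each camera call takes 0.05 s, during which the arm holds its last target.

TASK

The lab shaker's drive is to be locked before it is moved: with a fingertip, push the orange peg to turn the slotted disc until its slot lines up with the steel bar, then push the bar by its red end plate through the slot until the bar is fully home, and move clear. Only push: do not grip the peg or the plate, and leave the small things on and around the shaker where they are.

Things in the scene. Friction and masses are not known exactly. Their poses are not given: they have to be found in the camera images.
- shaker: Low blue drive base of a lab shaker, fixed, deck 60 mm above the table. Origin on the table right below the disc's axis; z up; x is the line and direction in which the bar is pushed (the bar lies above y = 0). It spans x -200 to 85 mm, y -120 to 75 mm. A dark guide bracket holds the bar at x -68 to -42 mm.
- keeper (a point): Centre of the top of the dark keeper bracket that receives the bar's tip, at x 42 to 62 mm of the shaker, 81 mm above the table. Guide and keeper are 35 mm wide and both end 21 mm above the deck, 1 mm lower than the disc's top.
- lock_disc (a joint): Angle of the aluminium disc about its upright axis (rad, counter-clockwise from above positive, limits -0.45 and 3.59). At 0 and at 3.14 the slot lies along the bar's line; either will do. Starts between 0.55 and 2.59, stays where left, friction 0.05 N m (2 N at the peg). The bar enters if the slot is within about 0.2 rad, and then straightens the disc; otherwise the disc blocks it.
- slot (a point): Centre of the disc's top face, on its axis, 82 mm above the table; x runs along the slot, y points to the peg. Disc 72 mm across, 22 mm tall; the slot, open at the top, 20 mm wide with a black floor, runs straight across the middle.
- peg (a point): Centre of the top of the orange peg standing on the disc: 10 mm in diameter, 26 mm tall (82 to 108 mm above the table), 24 mm from the disc's axis, at a right angle to the slot. When the disc's joint reads q, the peg lies at angle q + 1.571 from the shaker's x axis.
- lock_bar (a joint): Travel of the steel bar along the shaker's x (m): starts drawn back at 0 to 0.012; 0.108 is fully home, a firm stop where the red plate meets the guide. Friction 2.5 N, stays where left. Bar 12 x 12 mm with a tapered nose, axis 72 mm above the table, 124 mm long before the plate; at 0 its tip is 52 mm before the disc's axis, home 56 mm beyond it, in the keeper.
- bar_head (a point): Centre of the top edge of the red end plate of the bar: plate 36 mm wide, 10 mm thick along the bar, 42 mm tall, from 62 to 104 mm above the table. It is pushed on its back face, 5 mm behind this point, towards the shaker's +x.
- vial: Bystander: small open glass vial, 28 mm across, 45 mm tall, standing on the shaker's deck. Origin at the centre of its underside.
- stopper: Bystander: black rubber stopper, 27 mm across, 22 mm tall, standing on the deck some 60 mm beside the bar. Origin at the centre of its underside.
- beaker: Bystander: clear plastic beaker, 72 mm across, 90 mm tall, on the table. Origin at the centre of its underside.
- reagent: Bystander: amber reagent bottle with blue cap, 60 mm across, 135 mm tall, on the table. Origin at the centre of its underside.
- wrench: Bystander: steel wrench 150 mm long, lying on the table beyond the keeper's end of the shaker. Origin at its middle, underside.
- dish: Bystander: white ceramic dish, 80 mm across, 32 mm tall, on the table. Origin at the centre of its underside.

How it is judged (in metres and radians):
On the way:
1. the disc's slot is lined up with the bar (within 0.2 rad) before the bar has gone through it (angle between the x axis of slot and the x axis of shaker, either way round below 0.2 rad and value of joint lock_bar below 0.05 m), for 0.05 s.
At the end, for the whole second after the job is handed in: The bar is home: its joint is above 0.102 m (within 6 mm of the stop) and at rest, the slot lies within 0.2 rad of the bar's line, and each of the six bystanders is upright (the wrench excepted) and within 20 mm of where it started (value of joint lock_bar above 0.102 m and angle between the x axis of slot and the x axis of shaker, either way round below 0.2 rad and velocity of joint lock_bar between -0.005 and 0.005 m/s and distance of each of vial, stopper, beaker, reagent, wrench, dish from where it was at the start of the episode below 0.02 m and angle between each of vial, stopper, beaker, reagent, dish's own z axis and vertical below 0.2 rad); the robot touches nothing.
It fails at once if the peg is gripped between the fingers (contact force between the fingers and lock_disc above 0.3 N and horizontal distance between the grasp point and peg below 0.006 m and z of the grasp point in the frame of peg below 0.006 m).
It fails at once if the bar's end plate is gripped between the fingers (contact force between the fingers and lock_bar above 0.3 N and x of the grasp point in the frame of bar_head between -0.005 and 0.005 m and y of the grasp point in the frame of bar_head between -0.022 and 0.022 m and z of the grasp point in the frame of bar_head below 0.006 m).
It fails at once if a bystander is shifted by more than 20 mm or lifted (distance of any of vial, stopper, beaker, reagent, wrench, dish from where it was at the start of the episode above 0.02 m).
It fails at once if a standing bystander is tipped (angle between any of vial, stopper, beaker, reagent, dish's own z axis and vertical above 0.5 rad).
It also fails if it takes over 53 s, if anything falls off the work surface, if the arm or the gripper's body presses on something with over 40 N, if the wrist force passes 120 N, or if a joint passes its speed limit or range.

## Working session

There is one attempt and no reset: what is moved stays moved. The work goes in short steps, Python scripts to look and compute and a shell command to move; the robot and the scene stay as the last step left them, time stands still between calls to the robot, and variables do not carry over. Pictures are saved under pics/ and viewed, and the job is handed in when it is done.

```bash
ls; mkdir -p pics; python3 - <<'E'
from plant import ctrl
import cv2
print(ctrl.observe())
for n in ("scene","side","wrist"):
    d=ctrl.get_image(n); cv2.imwrite(f"pics/{n}0.png",d["img"][:,:,::-1]); print(n,d["intrinsics"],d["xyz"],d["orientation"],[k for k in d])
E
```

```text
pics
{'t': 0.0, 'joint_pos': array([ 1.25728757e+00,  9.18834820e-02,  1.23193571e+00, -1.28266593e-05,
        1.81978393e+00, -5.67254967e-02]), 'joint_velocities': array([-0.00140302, -0.00150078,  0.00138502, -0.00127273, -0.00025862,
        0.00085453]), 'tau': array([-3.52144243e-04, -4.58709383e+01, -4.18042517e+01,  1.74972297e-04,
        1.11858427e-02,  6.03076927e-06]), 'position': array([152.31319403, 580.04479699, 230.10798638]), 'eef_rot': array([-0.43226901,  0.5604886 ,  0.43145872,  0.55932048]), 'contact_force': array([ 0.80464865, -0.26412428, -0.6469578 ]), 'wrist_torque': array([-0.01026936, -0.04957154,  0.03724765]), 'finger_gap': 0.9979089834652536}
scene [[369.87604989   0.         321.71750565]
 [  0.         369.87604989 196.70538239]
 [  0.           0.           1.        ]] [987.40162941  -3.59220028 535.40829025] [0.34023757 0.22278139 0.49540675 0.76757996] ['img', 'intrinsics', 'xyz', 'orientation']
side [[400.81040809   0.         324.40750332]
 [  0.         400.81040809 198.36561877]
 [  0.           0.           1.        ]] [336.70175429 568.71503902 547.9801902 ] [-0.10328576  0.3605315   0.89508446 -0.24119058] ['img', 'intrinsics', 'xyz', 'orientation']
wrist [[291.68448747   0.         319.45817761]
 [  0.         291.68448747 199.06902307]
 [  0.           0.           1.        ]] [ 87.57307928 598.48431226 373.6425154 ] [-0.10539751 -0.0799762   0.60611499  0.78429573] ['img', 'intrinsics', 'xyz', 'orientation']
```

View pics/scene0.png

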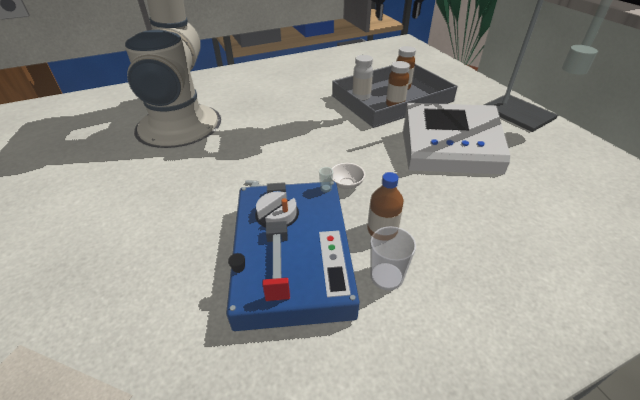

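View pics/side0.png

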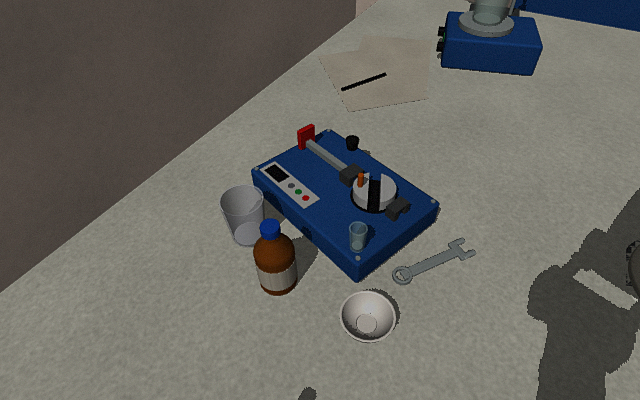

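View pics/wrist0.png

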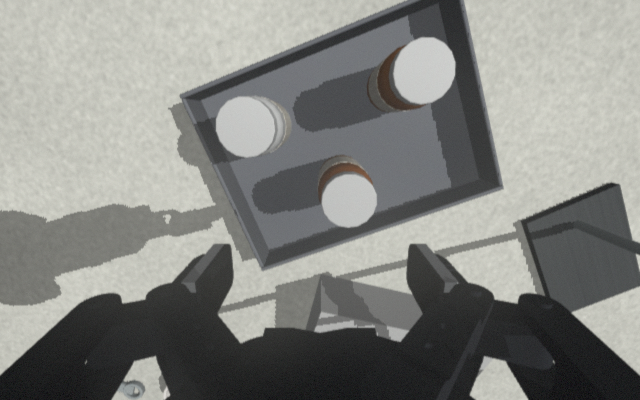

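The scene view shows the shaker with its red plate at about (276,289) and the orange peg at about (285,203). In the side view the plate is at about (306,136), the peg at (361,180), and the black slot at (374,193). The vial, stopper, beaker, bottle, dish and wrench are all visible. Next I'll triangulate by colour.

```bash
cat > h.py <<'E'
import numpy as np, cv2
from scipy.spatial.transform import Rotation as R
from plant import ctrl
def ray(d,px):
    K=d["intrinsics"]; u,v=px
    c=np.array([(u-K[0,2])/K[0,0],-(v-K[1,2])/K[1,1],-1])
    r=R.from_quat(d["orientation"]).apply(c); return np.array(d["xyz"]),r/np.linalg.norm(r)
def plane(d,px,z):
    o,r=ray(d,px); return o+r*(z-o[2])/r[2]
def tri(a,pa,b,pb):
    o1,r1=ray(a,pa);o2,r2=ray(b,pb)
    t=np.linalg.lstsq(np.c_[r1,-r2],o2-o1,rcond=None)[0]
    p,q=o1+r1*t[0],o2+r2*t[1]; return (p+q)/2,np.linalg.norm(p-q)
def proj(d,P):
    c=R.from_quat(d["orientation"]).inv().apply(np.array(P)-d["xyz"]); K=d["intrinsics"]
    return np.array([K[0,2]+K[0,0]*c[0]/-c[2],K[1,2]-K[1,1]*c[1]/-c[2]])
def mask(img,kind):
    h=cv2.cvtColor(img,cv2.COLOR_RGB2HSV).astype(int); H,S,V=h[...,0],h[...,1],h[...,2]
    if kind=="red": m=((H<5)|(H>174))&(S>170)&(V>90)
    if kind=="orange": m=(H>=6)&(H<16)&(S>150)&(V>110)
    if kind=="blue": m=(H>100)&(H<125)&(S>120)
    return m.astype(np.uint8)*255
def blobs(m,amin=12):
    n,l,s,c=cv2.connectedComponentsWithStats(m)
    return [(tuple(map(int,s[i])),tuple(np.round(c[i],1))) for i in range(1,n) if s[i][4]>=amin]
def crop(d,x,y,w,h,k,name):
    cv2.imwrite(name,cv2.resize(d["img"][y:y+h,x:x+w,::-1],None,fx=k,fy=k,interpolation=cv2.INTER_CUBIC))
E
python3 - <<'E'
from h import *
for n in ("scene","side"):
    d=ctrl.get_image(n)
    for k in ("red","orange"): print(n,k,blobs(mask(d["img"],k)))
    if n=="scene": crop(d,215,165,160,120,5,"pics/sc_crop.png"); 
    else: crop(d,280,115,170,120,4.7,"pics/sd_crop.png")
E
```

```text
scene red [((328, 237, 5, 4, 18), (np.float64(330.0), np.float64(238.3))), ((263, 278, 27, 23, 499), (np.float64(276.2), np.float64(288.6)))]
scene orange [((397, 191, 6, 11, 14), (np.float64(399.5), np.float64(196.1))), ((282, 199, 6, 13, 37), (np.float64(284.8), np.float64(203.6)))]
side red [((297, 124, 17, 26, 104), (np.float64(302.6), np.float64(133.3))), ((302, 196, 7, 4, 24), (np.float64(305.2), np.float64(197.4)))]
side orange [((358, 173, 6, 4, 18), (np.float64(360.5), np.float64(174.5)))]
```

View pics/sc_crop.png

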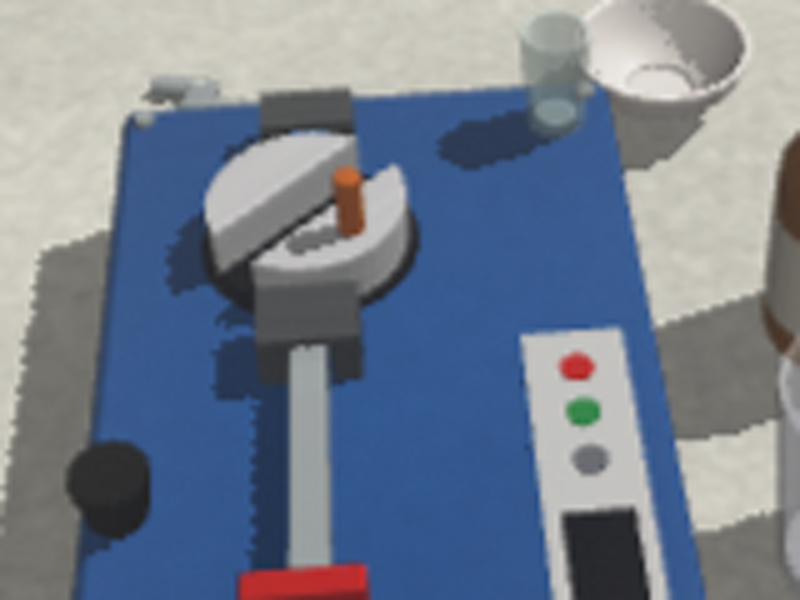

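View pics/sd_crop.png

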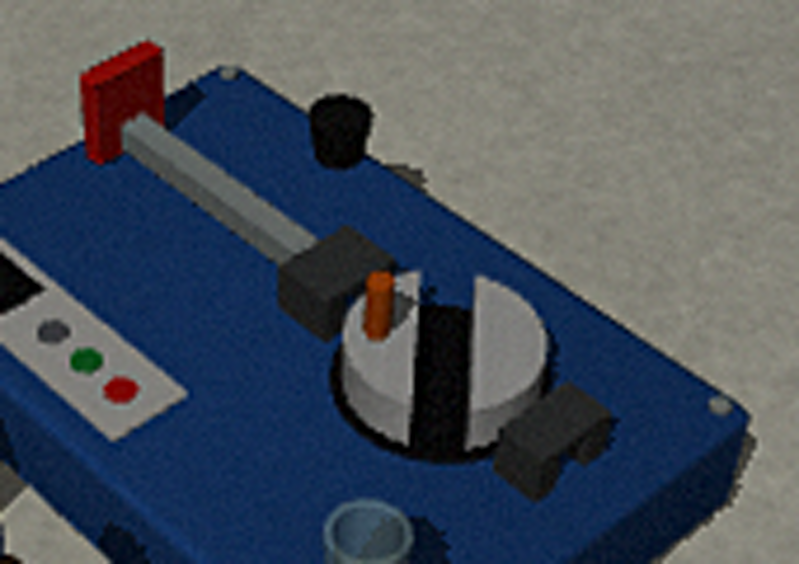

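In the crops, the peg leans right of the slot in the scene view and left of it in the side view. Guide and keeper tops are clear in both views. I'll triangulate those points plus the plate and bystanders.

```bash
python3 - <<'E'
from h import *
a=ctrl.get_image("scene"); b=ctrl.get_image("side")
S=lambda x,y:(x/5+215-.4,y/5+165-.4); D=lambda x,y:(x/4.7+280-.4,y/4.7+115-.4)
pts={"peg":(S(347,174),D(380,276)),"guide":(S(308,312),D(336,263)),"keeper":(S(308,108),D(555,423)),
"stopper_top":(S(112,468),D(341,107)),"vial_top":(S(556,25),D(368,530)),
"platetop":(S(304,572),D(122,60)),
}
P={}
for k,(p,q) in pts.items():
    P[k],e=tri(a,p,b,q); print(k,P[k].round(1),round(e,1))
for z,k in ((81,"guide"),(81,"keeper"),(108,"peg"),(104,"platetop")):
    print(k,plane(a,pts[k][0],z).round(1),plane(b,pts[k][1],z).round(1))
crop(a,220,265,140,65,5.5,"pics/sc_plate.png"); crop(b,240,100,130,90,6,"pics/sd_plate.png")
E
```

```text
peg [533.9 127.1 108.8] 0.1
guide [563.8 100.3  80.7] 0.2
keeper [461.9 135.   80. ] 0.5
stopper_top [603.9  22.2  84.7] 2.1
vial_top [486.1 228.3 106.4] 1.0
platetop [680.7  61.2 105.5] 0.2
guide [564.  100.2  81. ] [563.7 100.8  81. ]
keeper [463.3 134.8  81. ] [461.6 135.6  81. ]
peg [533.1 127.4 108. ] [534.2 126.2 108. ]
platetop [679.6  61.4 104. ] [681.9  59.6 104. ]
```

View pics/sc_plate.png

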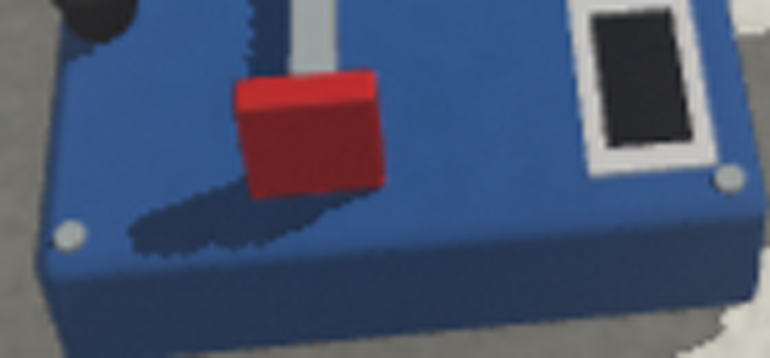

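View pics/sd_plate.png

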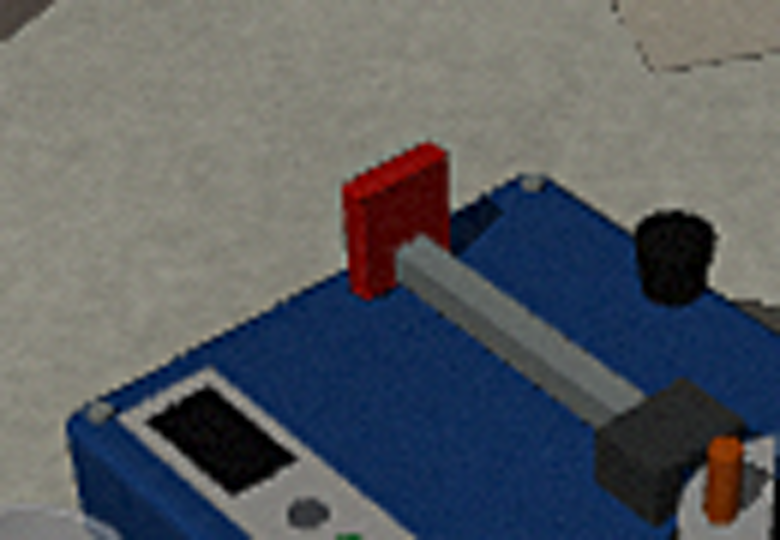

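```bash
cat >> h.py <<'E'
O=np.array([511.4,118.1,0]); TH=np.radians(161.2)
Z=np.array([0,0,1]); X=np.array([np.cos(TH),np.sin(TH),0]); Y=np.cross(Z,X); M=np.c_[X,Y,Z]
def sh(p): return M.T@(np.array(p)-O)
def w(p): return O+M@np.array(p,float)
def rep():
    s=ctrl.observe(); Rt=R.from_quat(s["eef_rot"]).as_matrix()
    print("t",round(s["t"],2),"tcp",s["position"].round(1),"sh",sh(s["position"]).round(1),"F",s["contact_force"].round(1),"gap",round(s["finger_gap"],2))
    print("tool axes in shaker (cols)\n",(M.T@Rt).round(3)); return s,Rt
def delta(p):
    s,Rt=rep(); print("tool delta cm",(Rt.T@(w(p)-s["position"])/10).round(2))
E
python3 - <<'E'
from h import *
a=ctrl.get_image("scene"); b=ctrl.get_image("side")
S=lambda x,y:(x/5.5+220-.4,y/5.5+265-.4); D=lambda x,y:(x/6+240-.4,y/6+100-.4)
for n,p,q in [("plate",S(306,90),D(396,168)),("scr1",S(70,234),D(533,184)),("scr2",S(730,177),D(100,412))]:
    P,e=tri(a,p,b,q); print(n,P.round(1),round(e,1),"sh",sh(P).round(1))
for n,P in dict(peg=[533.9,127.1,108.8],stop=[603.9,22.2,84],vial=[486.1,228.3,106]).items(): print(n,sh(P).round(1))
# bottle cap, beaker rim
for n,p,q,z in [("reagent",(390,180),(270,229),135),("beaker",(392,246),(243,203),90)]:
    P=tri(a,p,b,q)[0]; print(n,P.round(0),sh(P).round(0))
delta([-45,-20,150])
E
```

```text
plate [682.   60.  103.5] 0.6 sh [-1.802e+02  1.000e-01  1.035e+02]
scr1 [669.7  -4.4  61. ] 0.4 sh [-189.3   64.9   61. ]
scr2 [726.1 161.1  61.4] 0.8 sh [-189.4 -109.9   61.4]
peg [-18.4 -15.8 108.8]
stop [-118.5   61.    84. ]
vial [ 59.5 -96.2 106. ]
reagent [582. 306. 126.] [  -6. -201.  126.]
beaker [679. 255.  80.] [-115. -184.   80.]
t 0.45 tcp [152.4 580.3 231.2] sh [ 488.8 -321.9  231.2] F [-0.1 -0.1 -0.2] gap 1.0
tool axes in shaker (cols)
 [[-0.     0.997  0.071]
 [ 0.     0.071 -0.997]
 [-1.    -0.    -0.   ]]
tool delta cm [  8.13 -51.09 -33.92]
```

Plate, screws, guide and keeper agree with the shaker frame (plate y = 0.1, z = 103.5, travel about 1 mm). The peg angle gives q of about 2.28, so I will turn the disc to 3.14 by pushing the peg in +x. First I'll travel over at height with the fingers shut.

```bash
python3 -m creep '0 0 -4.6 -3 4;0 0 -4.6 -3 0;0 0 -4.6 -3 0;0 0 -4.6 -3 0;0 0 -4.6 -3 0;0 0 -4.6 -3 0;0 0 -4.6 -3 0;0 0 -4.6 -3 0;0 0 -4.6 -3 0;0 0 -4.6 -3 0' 30; python3 -c "
from h import *
delta([-46,-20,150])"
```

```text
t: 1.7
position: [502.5, 140.5, 231.7]
eef_rot: [-0.414, 0.572, 0.413, 0.575]
contact_force: [0.2, 1.3, -0.0]
finger_gap: 0.001
t 1.7 tcp [502.5 140.5 231.7] sh [ 15.7 -18.4 231.7] F [ 0.2  1.3 -0. ] gap 0.0
tool axes in shaker (cols)
 [[-0.003  1.     0.007]
 [-0.003  0.007 -1.   ]
 [-1.    -0.003  0.003]]
tool delta cm [ 8.19 -6.14  0.09]
```

```bash
python3 -m creep '0 0 -5 0 0;0 1 -1.5 0.2 0;0 5 0 0 0;0 3 0 0 0;0 0 0 0 0'; python3 - <<'E'
from h import *
delta([-48,-20,91])
d=ctrl.get_image("wrist"); cv2.imwrite("pics/w1.png",d["img"][:,:,::-1])
d=ctrl.get_image("side"); crop(d,270,60,190,160,4,"pics/s1.png")
E
```

```text
t: 2.33
position: [567.7, 118.7, 138.9]
eef_rot: [-0.412, 0.573, 0.412, 0.576]
contact_force: [0.2, -0.5, 0.1]
finger_gap: 0.002
t 2.33 tcp [567.7 118.7 138.9] sh [-53.  -18.7 138.9] F [ 0.2 -0.5  0.1] gap 0.0
tool axes in shaker (cols)
 [[-0.003  1.     0.002]
 [-0.003  0.002 -1.   ]
 [-1.    -0.003  0.003]]
tool delta cm [4.79 0.52 0.11]
```

View pics/w1.png

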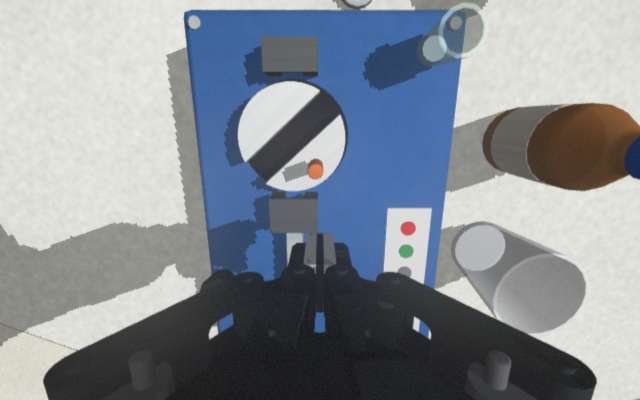

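View pics/s1.png

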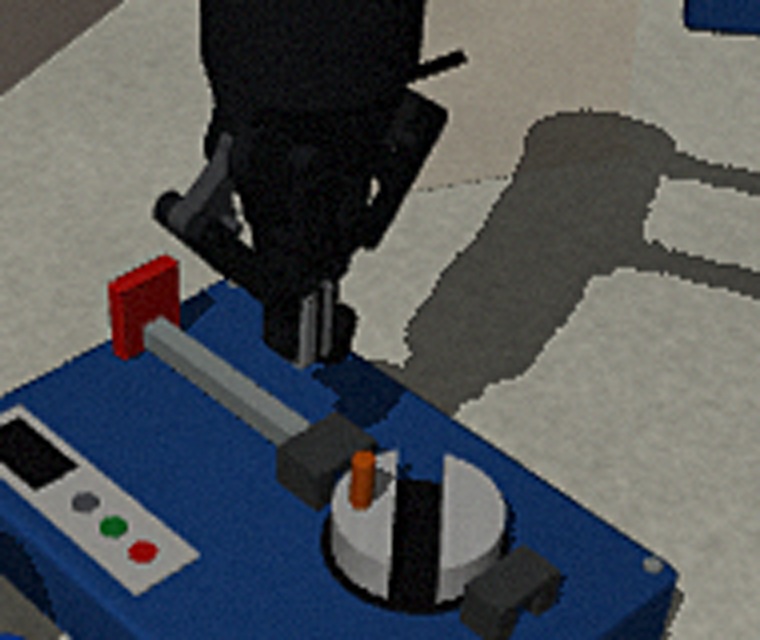

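Wrist view: shut fingertips at (320,250) with the peg at (315,170) straight ahead of them, and the slot is diagonal, about 45° off the bar's line. I'll descend beside the peg and push +x.

```bash
python3 -m creep '0 2.5 0 0.1 0;0 2.2 0 0 0;0 0 0 0 0;0 0 0.8 0 0;0 0 0.8 0 0;0 0 0.6 0 0;0 0 0.4 0 0;0 0 0 0 0'; python3 - <<'E'
from h import *
rep()
a=ctrl.get_image("wrist"); cv2.imwrite("pics/w2.png",a["img"][:,:,::-1])
for z in (108,): print([ (x[1],x[0][4],sh(plane(a,x[1],z)).round(1)) for x in blobs(mask(a["img"],"orange"))])
E
```

```text
t: 3.42
position: [548.1, 131.6, 108.7]
eef_rot: [-0.417, 0.564, 0.409, 0.584]
contact_force: [-0.0, 0.5, -0.6]
finger_gap: -0.002
t 3.42 tcp [548.1 131.6 108.7] sh [-30.4 -24.6 108.7] F [-0.   0.5 -0.6] gap -0.0
tool axes in shaker (cols)
 [[-0.026  1.     0.005]
 [-0.016  0.004 -1.   ]
 [-1.    -0.026  0.015]]
[((np.float64(626.9), np.float64(152.7)), 146, array([  22.1, -177.2,  108. ])), ((np.float64(303.4), np.float64(223.9)), 179, array([-15.7, -17.2, 108. ]))]
```

View pics/w2.png

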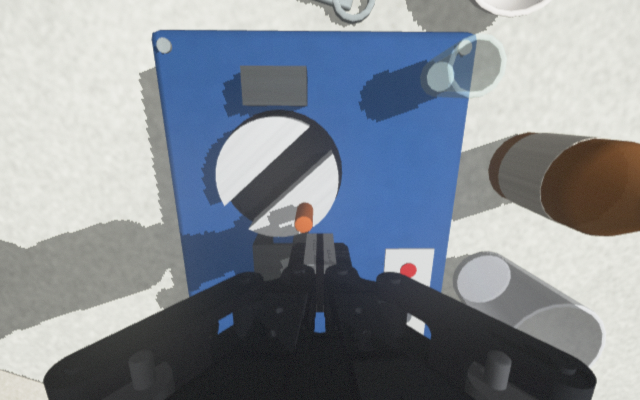

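The tip ended at z 108.7 rather than 92, and y drifted 6 mm with a slight tilt. I'll back off and redo the descent with checks.

```bash
python3 -m creep '0 0 -1 -0.2 0;0 0 -1 -0.3 0;0 0 0 0 0'; python3 -c "
from h import *
rep()"; python3 -m creep '0 0.6 0 0 0;0 0.6 0 0 0'; python3 - <<'E'
from h import *
s,_=rep(); print(s["tau"].round(1),s["joint_pos"].round(3))
b=ctrl.get_image("side"); crop(b,270,60,190,160,4,"pics/s3.png")
E
```

```text
t: 3.85
position: [567.3, 119.1, 108.7]
eef_rot: [-0.417, 0.564, 0.408, 0.584]
contact_force: [-0.4, 0.2, 0.1]
finger_gap: -0.001
t 3.85 tcp [567.3 119.1 108.7] sh [-52.6 -19.  108.7] F [-0.4  0.2  0.1] gap -0.0
tool axes in shaker (cols)
 [[-0.026  1.     0.004]
 [-0.015  0.004 -1.   ]
 [-1.    -0.026  0.015]]
t: 4.1
position: [568.1, 119.0, 96.1]
eef_rot: [-0.417, 0.565, 0.408, 0.584]
contact_force: [-0.7, -0.8, 0.7]
finger_gap: 0.003
t 4.1 tcp [568.1 119.   96.1] sh [-53.4 -19.1  96.1] F [-0.7 -0.8  0.7] gap 0.0
tool axes in shaker (cols)
 [[-0.026  1.     0.004]
 [-0.015  0.003 -1.   ]
 [-1.    -0.026  0.015]]
[ -0.1 -43.1 -42.1  -0.   -0.1  -0. ] [ 0.147  0.027  1.537  0.002  1.548 -1.099]
```

View pics/s3.png

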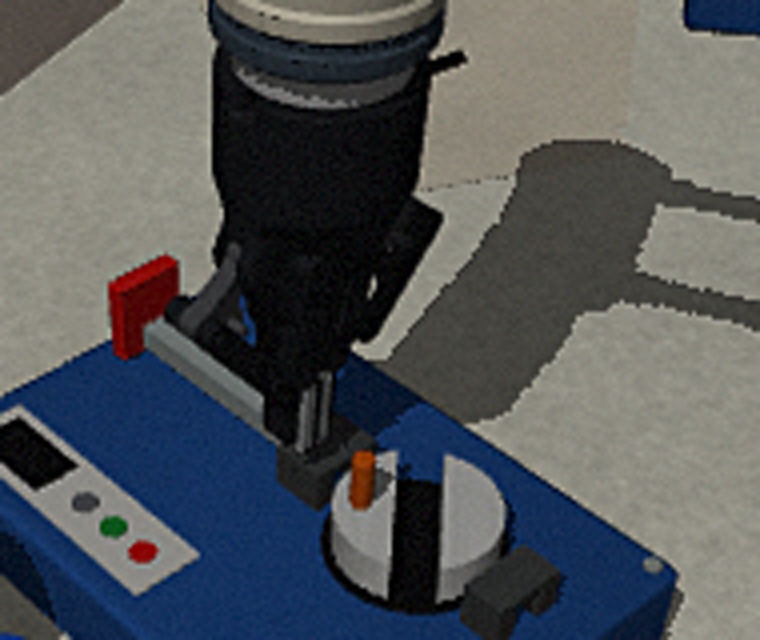

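```bash
python3 -m creep '0 0.4 0 0 0;0 0 0 0 0'; python3 -m creep '0 0 0.7 0 0;0 0 0.7 0 0'; python3 -c "
from h import *
rep()"
```

```text
t: 4.4
position: [567.2, 119.1, 90.1]
eef_rot: [-0.416, 0.565, 0.409, 0.583]
contact_force: [-0.1, 0.4, -0.4]
finger_gap: 0.001
t: 4.65
position: [553.4, 123.9, 90.0]
eef_rot: [-0.416, 0.565, 0.409, 0.583]
contact_force: [0.2, 0.5, 0.1]
finger_gap: -0.006
t 4.65 tcp [553.4 123.9  90. ] sh [-37.9 -19.   90. ] F [0.2 0.5 0.1] gap -0.01
tool axes in shaker (cols)
 [[-0.023  1.     0.004]
 [-0.014  0.004 -1.   ]
 [-1.    -0.023  0.014]]
```

```bash
python3 -m creep '0 0 0.5 0 0;0 0 0.5 0 0'; python3 -m creep '0 0 0.4 0 0;0 0 0.4 0 0'; python3 - <<'E'
from h import *
rep()
b=ctrl.get_image("side"); crop(b,270,60,190,160,4,"pics/s4.png")
b=ctrl.get_image("wrist"); cv2.imwrite("pics/w4.png",b["img"][:,:,::-1])
E
```

```text
t: 4.9
position: [546.8, 128.1, 90.7]
eef_rot: [-0.418, 0.562, 0.407, 0.586]
contact_force: [20.3, 5.5, -9.6]
finger_gap: 0.002
t: 5.15
position: [542.8, 132.0, 91.6]
eef_rot: [-0.42, 0.558, 0.406, 0.59]
contact_force: [6.4, 1.1, -2.1]
finger_gap: 0.002
t 5.15 tcp [542.8 132.   91.6] sh [-25.3 -23.3  91.6] F [ 6.4  1.1 -2.1] gap 0.0
tool axes in shaker (cols)
 [[-0.043  0.999  0.005]
 [-0.026  0.003 -1.   ]
 [-0.999 -0.043  0.026]]
```

View pics/s4.png

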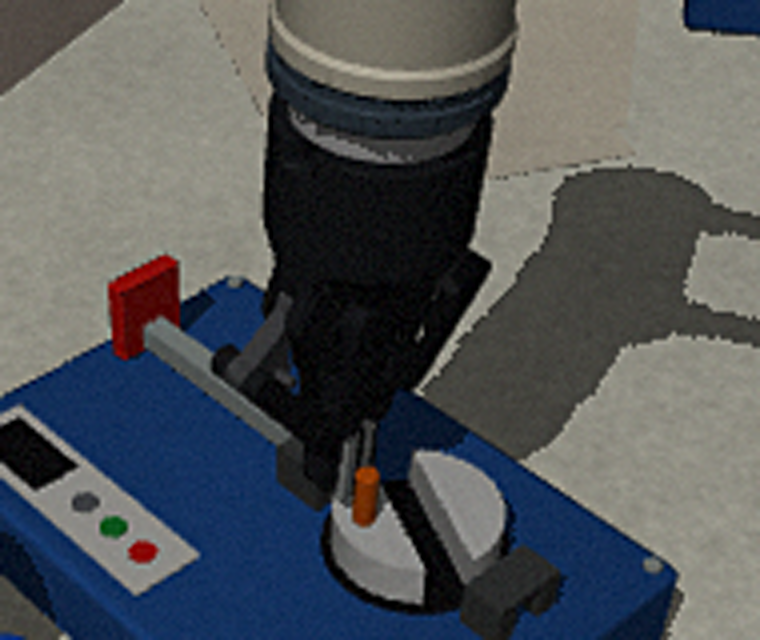

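View pics/w4.png

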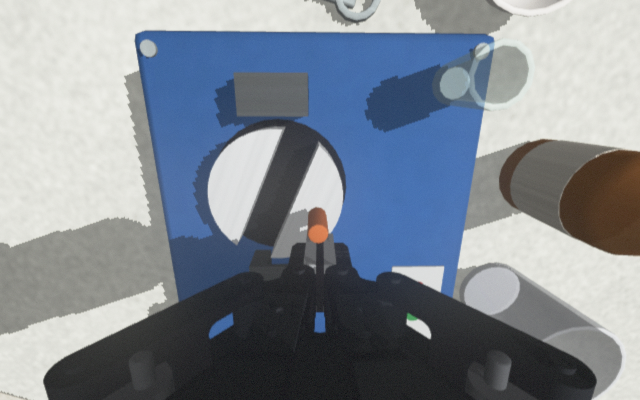

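The peg is in contact and the slot has gone from about 45° to about 20° off the line. I'll keep pushing.

```bash
python3 -m creep '0 0 0.4 -0.1 0;0 0 0.4 -0.1 0;0 0 0.2 0 0'; python3 - <<'E'
from h import *
rep()
b=ctrl.get_image("wrist"); cv2.imwrite("pics/w5.png",b["img"][:,:,::-1])
b=ctrl.get_image("scene"); crop(b,215,165,160,120,5,"pics/sc5.png")
E
```

```text
t: 5.62
position: [534.9, 134.6, 93.2]
eef_rot: [-0.421, 0.554, 0.404, 0.593]
contact_force: [3.5, -0.6, -0.9]
finger_gap: -0.001
t 5.62 tcp [534.9 134.6  93.2] sh [-17.  -23.2  93.2] F [ 3.5 -0.6 -0.9] gap -0.0
tool axes in shaker (cols)
 [[-0.051  0.999  0.005]
 [-0.031  0.004 -1.   ]
 [-0.998 -0.051  0.031]]
```

View pics/w5.png

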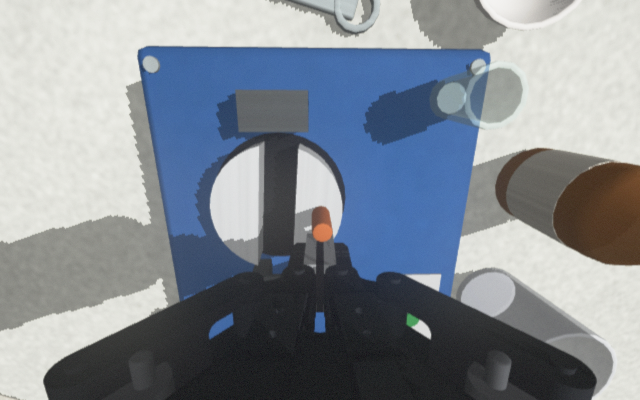

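The slot is now nearly parallel to the bar's line: its left edge runs from (264,142) to (259,257) and the right from (300,143) to (294,215). I'll measure the angle.

```bash
python3 - <<'E'
from h import *
a=ctrl.get_image("wrist")
for p,q in (((264,142),(259,257)),((300,143),(294,215)),((236,90),(237,132)),((308,90),(308,132)),((150,64),(478,65))):
    P,Q=sh(plane(a,p,82)),sh(plane(a,q,82)); print(P.round(1),Q.round(1),np.degrees(np.arctan2(*(P-Q)[1::-1])).round(1))
E
```

```text
[39.   4.1 82. ] [-26.7  10.3  82. ] -5.5
[ 38.6 -14.2  82. ] [ -0.8 -10.4  82. ] -5.6
[63.8 16.2 82. ] [44.  17.3 82. ] -3.2
[ 64.  -18.4  82. ] [ 44.1 -18.3  82. ] -0.3
[74.8 55.  82. ] [  76.  -100.1   82. ] 90.4
```

View pics/sc5.png

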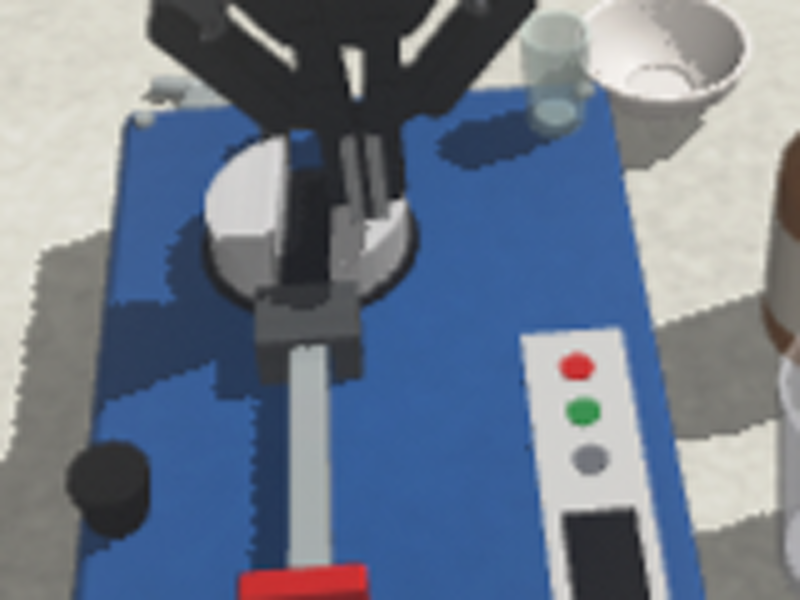

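```bash
python3 -m creep '0 0 0.3 0 0;0 0 0 0 0;0 0 -1.5 0 0;0 -1 -2 0 0;0 -5 -3 -1 0;0 -2 -5 -1 0'; python3 - <<'E'
from h import *
delta([-225,0,150])
a=ctrl.get_image("side"); crop(a,280,115,170,120,4.7,"pics/s6.png")
E
```

```text
t: 6.52
position: [630.0, 78.0, 176.4]
eef_rot: [-0.42, 0.557, 0.407, 0.589]
contact_force: [0.4, 0.0, 1.1]
finger_gap: 0.0
t 6.53 tcp [630.   78.  176.4] sh [-125.2   -0.3  176.4] F [0.4 0.  1.1] gap 0.0
tool axes in shaker (cols)
 [[-0.042  0.999  0.009]
 [-0.026  0.008 -1.   ]
 [-0.999 -0.042  0.026]]
tool delta cm [ 3.05 -9.86 -0.19]
```

View pics/s6.png

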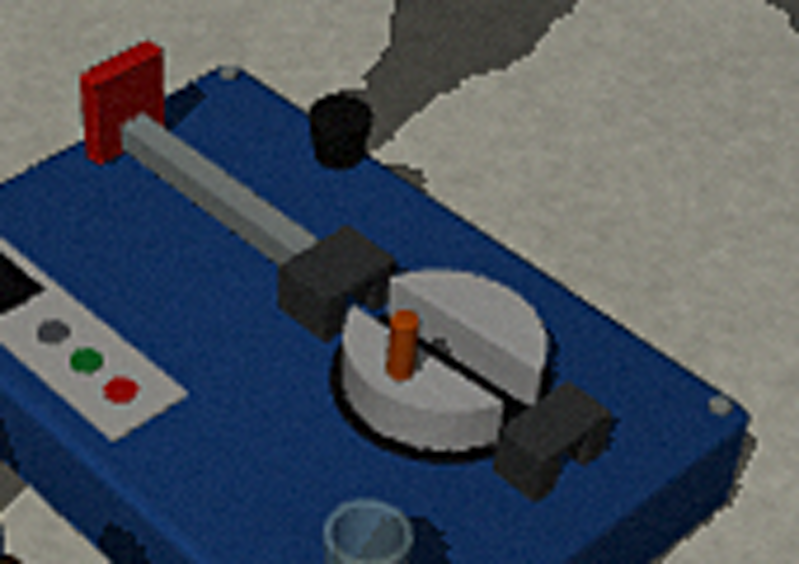

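Now the slot in this view runs from guide to keeper along the bar. I'll check with two-view triangulation of the peg, then move behind the plate at height.

```bash
python3 -m creep '0 0 -5 0 0;0 0 -5.1 0 0;0 2 0 0 0;0 2 0 0 0;0 0 0 0 0'; python3 - <<'E'
from h import *
a=ctrl.get_image("scene"); b=ctrl.get_image("side")
crop(a,215,165,160,120,5,"pics/sc7.png"); crop(b,270,40,170,160,4,"pics/s7.png")
P=plane(b,(403/4.7+279.6,315/4.7+114.6),108); print("peg",sh(P).round(1))
delta([-215,0,78])
E
```

```text
t: 7.2
position: [732.6, 37.4, 127.3]
eef_rot: [-0.416, 0.564, 0.407, 0.586]
contact_force: [-0.5, 0.3, -0.4]
finger_gap: 0.0
peg [ 1.00e-01 -2.29e+01  1.08e+02]
t 7.3 tcp [733.7  37.7 131. ] sh [-236.3    4.5  131. ] F [-0.  -0.4  1. ] gap -0.0
tool axes in shaker (cols)
 [[-0.033  0.999  0.002]
 [-0.019  0.001 -1.   ]
 [-0.999 -0.033  0.019]]
tool delta cm [5.24 2.31 0.35]
```

View pics/s7.png

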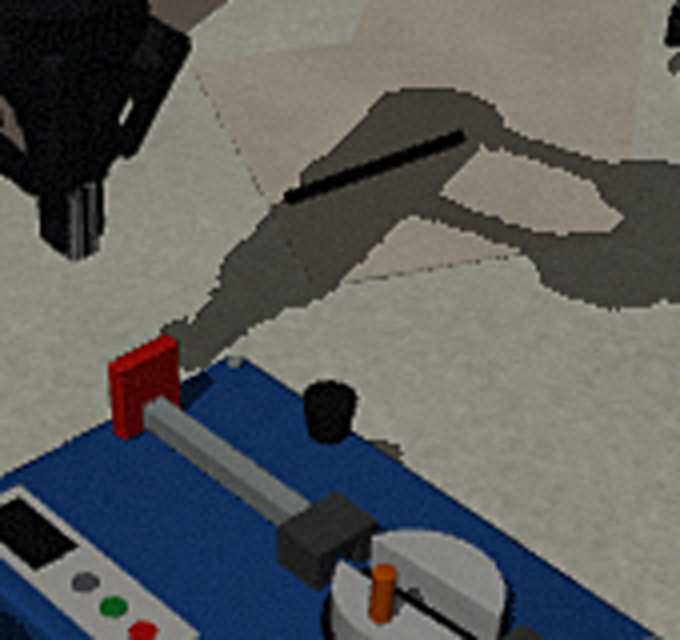

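View pics/sc7.png

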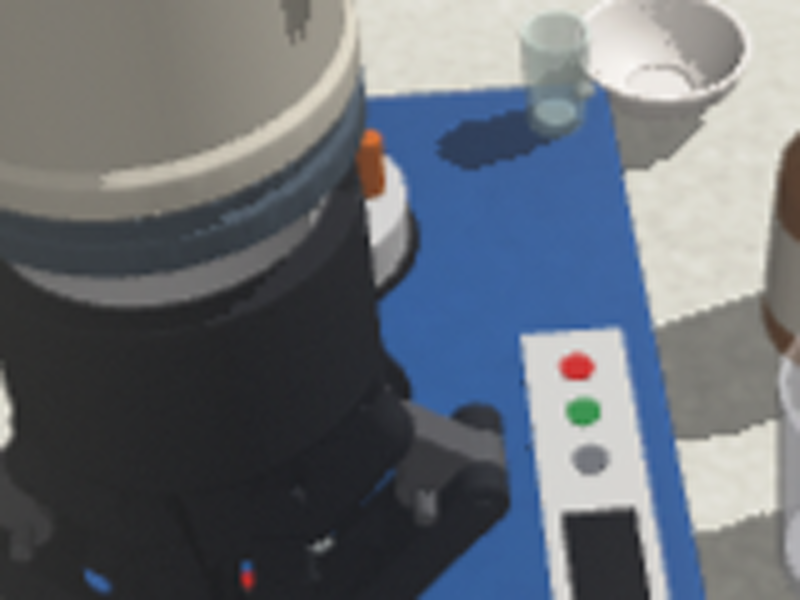

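The peg is now at x ≈ 0, y ≈ −23, so the slot is lined up, and the fingertips are clear behind the plate. I'll go down and approach.

```bash
python3 -m creep '0 1.6 0 0.2 0;0 1.6 0 0.2 0;0 1.2 0 0 0;0 0 0 0 0'; python3 -c "
from h import *
delta([-200,0,78])"
```

```text
t: 7.8
position: [736.5, 43.3, 87.8]
eef_rot: [-0.419, 0.56, 0.406, 0.588]
contact_force: [0.5, 0.7, -1.0]
finger_gap: 0.001
t 7.8 tcp [736.5  43.3  87.8] sh [-237.2   -1.8   87.8] F [ 0.5  0.7 -1. ] gap 0.0
tool axes in shaker (cols)
 [[-0.038  0.999  0.004]
 [-0.021  0.003 -1.   ]
 [-0.999 -0.038  0.021]]
tool delta cm [ 0.83  3.76 -0.18]
```

```bash
python3 -m creep '0 0.6 1.2 -0.1 0;0 0 1.2 0 0;0 0 0.8 0 0;0 0 0.8 0 0;0 0 0.8 0 0'; python3 - <<'E'
from h import *
delta([-92,0,82])
b=ctrl.get_image("side"); crop(b,270,60,190,160,4,"pics/s8.png")
E
```

```text
t: 8.43
position: [691.0, 57.6, 80.9]
eef_rot: [-0.42, 0.56, 0.405, 0.589]
contact_force: [3.1, -0.4, 0.5]
finger_gap: 0.0
t 8.43 tcp [691.   57.6  80.9] sh [-189.6   -0.6   80.9] F [ 3.1 -0.4  0.5] gap 0.0
tool axes in shaker (cols)
 [[-0.041  0.999  0.003]
 [-0.022  0.002 -1.   ]
 [-0.999 -0.041  0.022]]
tool delta cm [-0.51  9.74 -0.03]
```

View pics/s8.png

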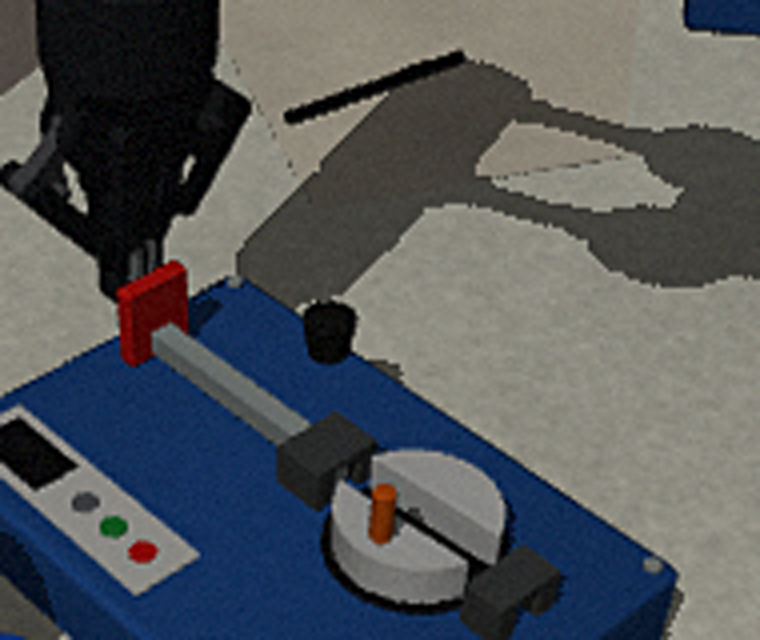

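The tip is pressing the red plate's back with 3 N and the bar is moving. I'll go on towards the disc.

```bash
python3 -m creep '0 0 0.8 0 0;0 0 0.8 0 0;0 0 0.8 0 0;0 0 0.8 0 0;0 0 0.8 0 0'; python3 -c "
from h import *
rep()"; python3 -m creep '0 0 0.8 0 0;0 0 0.8 0 0;0 0 0.8 0 0';python3 - <<'E'
from h import *
delta([-92,0,82])
b=ctrl.get_image("side"); crop(b,270,60,190,160,4,"pics/s9.png")
E
```

```text
t: 9.1
position: [651.5, 71.1, 80.9]
eef_rot: [-0.42, 0.559, 0.404, 0.59]
contact_force: [2.8, -1.7, 1.3]
finger_gap: -0.003
t 9.1 tcp [651.5  71.1  80.9] sh [-147.8   -0.6   80.9] F [ 2.8 -1.7  1.3] gap -0.0
tool axes in shaker (cols)
 [[-0.044  0.999  0.003]
 [-0.023  0.002 -1.   ]
 [-0.999 -0.045  0.023]]
t: 9.48
position: [627.6, 79.2, 80.8]
eef_rot: [-0.421, 0.558, 0.404, 0.59]
contact_force: [2.2, 0.2, 1.8]
finger_gap: 0.002
t 9.47 tcp [627.6  79.2  80.8] sh [-122.6   -0.6   80.8] F [2.2 0.2 1.8] gap 0.0
tool axes in shaker (cols)
 [[-0.046  0.999  0.003]
 [-0.023  0.002 -1.   ]
 [-0.999 -0.046  0.023]]
tool delta cm [-0.26  3.05 -0.05]
```

View pics/s9.png

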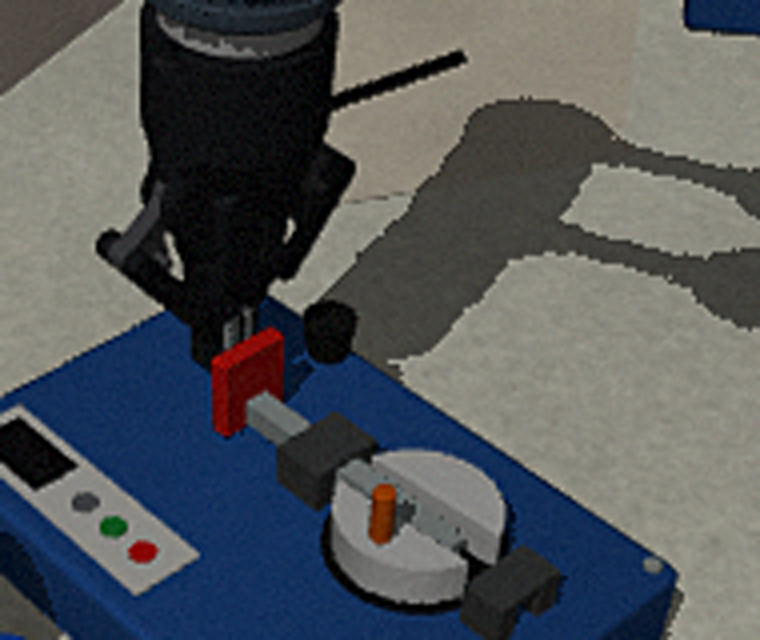

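The bar is now inside the slot, and the force is still 2–3 N. Last stretch to the stop.

```bash
python3 -m creep '0 0 0.8 0 0;0 0 0.8 0 0;0 0 0.6 0 0'; python3 -m creep '0 0 0.4 0 0;0 0 0.4 0 0'; python3 -c "
from h import *
rep()"
```

```text
t: 9.9
position: [604.8, 87.1, 79.8]
eef_rot: [-0.42, 0.558, 0.404, 0.59]
contact_force: [1.7, -1.6, 3.0]
finger_gap: -0.002
t: 10.15
position: [596.7, 89.8, 79.4]
eef_rot: [-0.421, 0.558, 0.404, 0.59]
contact_force: [2.5, -1.8, 2.4]
finger_gap: -0.001
t 10.15 tcp [596.7  89.8  79.4] sh [-89.8  -0.7  79.4] F [ 2.5 -1.8  2.4] gap -0.0
tool axes in shaker (cols)
 [[-0.046  0.999  0.003]
 [-0.023  0.002 -1.   ]
 [-0.999 -0.046  0.023]]
```

```bash
python3 -m creep '0 0 0.3 0 0'; python3 -m creep '0 0 0.3 0 0';  python3 -m creep '0 0 0.3 0 0'; python3 - <<'E'
from h import *
rep()
b=ctrl.get_image("side"); crop(b,270,60,190,160,4,"pics/s10.png")
E
```

```text
t: 10.28
position: [595.6, 90.2, 79.6]
eef_rot: [-0.422, 0.557, 0.402, 0.592]
contact_force: [17.3, -4.1, -2.8]
finger_gap: 0.001
t: 10.4
position: [595.8, 90.1, 79.8]
eef_rot: [-0.424, 0.555, 0.4, 0.594]
contact_force: [18.5, -2.9, -4.9]
finger_gap: 0.004
t: 10.52
position: [596.0, 90.1, 79.9]
eef_rot: [-0.425, 0.553, 0.397, 0.596]
contact_force: [17.0, -3.5, -4.0]
finger_gap: -0.001
t 10.53 tcp [596.   90.1  79.9] sh [-89.1  -0.7  79.9] F [17.  -3.5 -4. ] gap -0.0
tool axes in shaker (cols)
 [[-0.067  0.998  0.001]
 [-0.026 -0.001 -1.   ]
 [-0.997 -0.067  0.026]]
```

View pics/s10.png

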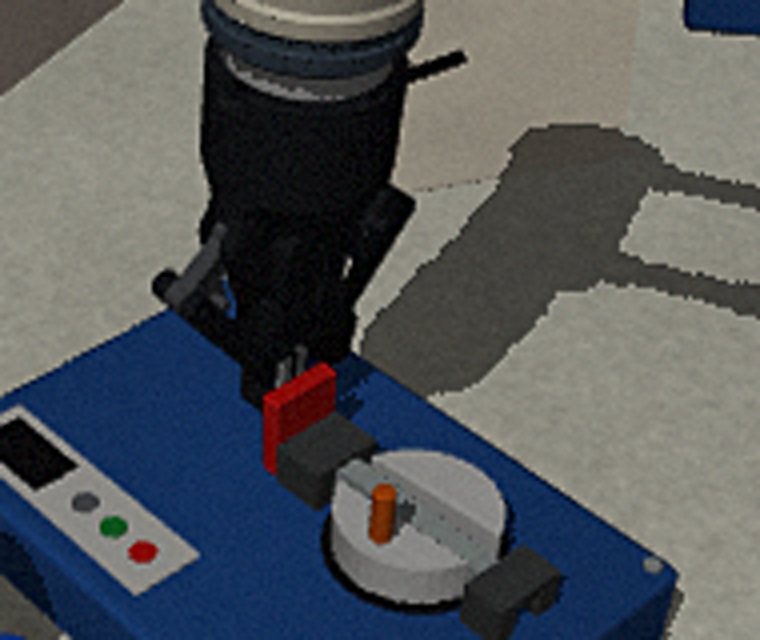

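The tip has stopped at a firm stop (17–18 N, no more travel), and the plate meets the guide. Now back off and rise.

```bash
python3 -m creep '0 0 -1 0 0;0 0 -2 0 0;0 0 -3 0 0;0 -3 -2 0 0;0 -5 0 0 0;0 -5 -3 0 0;0 0 -4 0 0;0 0 0 0 0;0 0 0 0 0'; python3 - <<'E'
from h import *
rep()
a=ctrl.get_image("scene");b=ctrl.get_image("side"); crop(b,220,100,260,240,2.5,"pics/s11.png"); cv2.imwrite("pics/sc11.png",a["img"][:,:,::-1])
w_=ctrl.get_image("wrist"); cv2.imwrite("pics/w11.png",w_["img"][:,:,::-1])
E
```

```text
t: 11.7
position: [726.5, 41.7, 208.2]
eef_rot: [-0.419, 0.561, 0.406, 0.587]
contact_force: [-0.2, 0.2, 0.5]
finger_gap: -0.003
t 11.7 tcp [726.5  41.7 208.2] sh [-228.3    3.   208.2] F [-0.2  0.2  0.5] gap -0.0
tool axes in shaker (cols)
 [[-0.036  0.999  0.003]
 [-0.019  0.002 -1.   ]
 [-0.999 -0.036  0.019]]
```

View pics/s11.png

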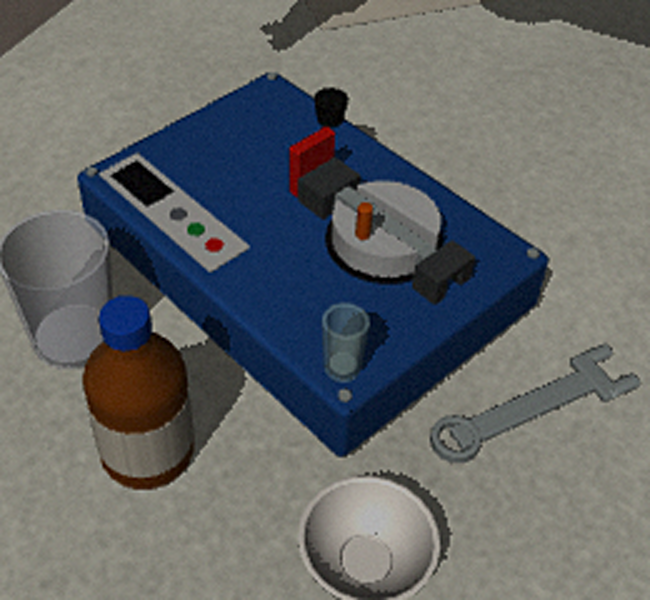

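View pics/w11.png

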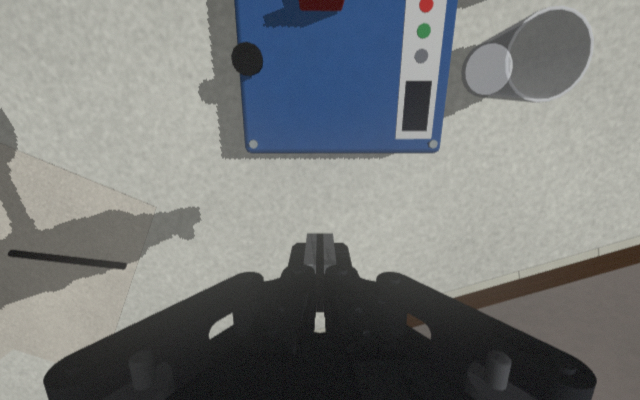

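View pics/sc11.png

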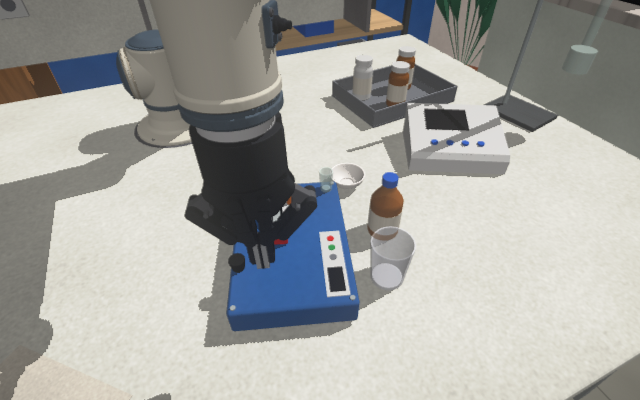

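The side view shows the red plate at (345,157) against the guide, with the bar through the slot into the keeper. The bystanders are where they were. I'll make one numeric check and hand in.

```bash
python3 - <<'E'
from h import *
b=ctrl.get_image("side"); print("plate top",sh(plane(b,(344.6,156.4),104)).round(1),"expected home x -73")
o=cv2.imread("pics/side0.png")[:,:,::-1]; diff=(cv2.absdiff(o,b["img"]).max(2)>60).astype(np.uint8)
print([x for x in blobs(diff,15)])
rep(); ctrl.job_done()
E
```

```text
plate top [-70.7  -2.1 104. ] expected home x -73
[((248, 0, 71, 65, 2219), (np.float64(284.1), np.float64(22.6))), ((324, 54, 316, 164, 12296), (np.float64(526.1), np.float64(125.8))), ((297, 124, 57, 55, 761), (np.float64(322.4), np.float64(148.0))), ((354, 172, 27, 39, 600), (np.float64(370.5), np.float64(189.2))), ((527, 219, 113, 181, 12810), (np.float64(584.0), np.float64(319.6))), ((632, 249, 8, 41, 212), (np.float64(636.3), np.float64(267.9)))]
t 11.9 tcp [726.1  41.8 208.3] sh [-227.8    3.   208.3] F [-0.4 -0.1 -0.2] gap -0.0
tool axes in shaker (cols)
 [[-0.036  0.999  0.003]
 [-0.019  0.002 -1.   ]
 [-0.999 -0.037  0.019]]
the job is handed in; nothing more can be done
```

The shaker's drive is locked, and I handed the job in at 11.9 s; it reports no verdict. With the fingers shut, I pushed the peg until the disc had turned from about 2.28 rad to about 3.14 rad. I then pushed the red plate until it met the guide, backed off and rose clear.

**Last checks:**
- **Slot:** after the turn, the peg measured at x 0.1, y −22.9 mm, so the slot was lined up before the bar went in.
- **Bar:** it stopped at a firm stop (about 17–18 N, with no further travel). The plate's top measured at x −71 mm against an expected −73 mm, within the calibration error.
- **Bystanders:** a before-and-after comparison of the side view showed changes only at the plate and bar, the disc and peg, and the arm and its shadow. None showed at the bystanders.
- **Arm:** it stands clear, with about 0 N on the tool.

**What went less well:**
- The first descent beside the peg ended 17 mm too high and 6 mm to the side. I backed off and repeated it.
- The tool picked up a tilt of about 3°, which caused no trouble.
- The push on the peg briefly reached about 20 N.

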